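# Bolt the tool chest shut

## Task

The tool chest on the bench is shut but not locked. Push the handle of the barrel bolt on its lid along the slot until the bolt is fully home in its keeper on the chest's front rail, then push the handle over and down into the slot's locking notch, as far as it goes. Keep the lid shut, and leave the tools, glue and wood lying about where they are.

Things in the scene. Friction and masses are not known exactly. Their poses are not given: they have to be found in the camera images.
- chest: fixed tool chest, blue sides with wooden rails and plywood lid, 340 (x) x 480 (y) x 150 mm high; origin at the centre of its underside on the bench, x points to its rear (hinged side), y to its left as seen from its front, z up. Its flat top lies 150 mm above the origin
- root (a point): point on the axis of the sliding round bolt, at the foot of its handle, 17 mm above the lid; moves with the bolt. Its axes are the chest's: the bolt runs along x and is shot home towards -x. The brass handle stands out of the bolt here at right angles: a round shank 10 mm thick ending in a brass ball 21 mm thick
- knob (a point): centre of the brass ball at the handle's end, 55 mm from point root; straight above it when the handle is upright, swung to the chest's +y side when turned down
- corner (a point): fixed point on the bolt's axis at the corner of the L-shaped slot, where point root comes when the bolt is home. Around it the dark steel barrel, 26 mm thick, top 30 mm above the lid, reaches from 22 mm ahead (-x) to 70 mm behind. The slot, 12 mm wide, runs 45 mm along the barrel's top from behind to here; the locking notch leads from here down the +y side
- bolt (a joint): travel of the bolt in m: 0 fully drawn back, 0.045 fully home in its keeper (end stop). Stiff sliding fit, about 3 N; it stays where it is left. It can slide only while the handle stands upright
- handle (a joint): turn of the handle about the bolt's axis in rad: 0 upright, 1.4 turned down to the chest's +y side (end stop, the end of the locking notch). It can turn only when the bolt is home. It takes about 1.5 N at the ball and stays where it is left
- lid (a joint): angle of the chest's lid in rad: 0 closed, growing as the front edge is raised
- tape: yellow tape measure standing on the lid, 70 x 36 x 62 mm high, origin under its centre; leave it alone
- plane: steel block plane on the bench, 165 x 50 x 60 mm high, near the chest's left side, origin under its centre; leave it alone
- glue: yellow glue bottle standing on the bench, 64 mm thick, 190 mm tall, origin under its centre; leave it alone
- hammer: hammer lying on the lid, 260 mm long, origin under its middle, along its x; leave it alone
- clamp: red and steel F-clamp lying on the bench, 340 x 130 x 30 mm, origin under the middle of its bar; leave it alone
- offcut: wood offcut lying on the lid behind the bolt, 60 x 110 x 30 mm, origin under its centre; leave it alone

How it is judged:
By the outcome, as a careful person would: the job done as asked, in the order asked, and still so for the second after the job is handed in, with the robot touching nothing.
It also fails if it takes over 40 s, if anything falls off the work surface, if the arm or the gripper's body presses on something with over 40 N, if the wrist force passes 120 N, or if a joint passes its speed limit or range.

## Robot

A 7-joint arm with a two-finger parallel gripper is mounted at the origin on the work surface. World frame = base frame: x ahead of the robot, y to its left, z up, the work surface at z = 0. Lengths are in m, angles in degrees, forces in N, time in s.
With the tool pointing down it reaches from about 0.425 to 0.875 m from the base axis. Payload 8.4 kg.
Tool frame: the origin (TCP) lies midway between the tips of the shut fingers; the grasp point (between the pads) lies 19 mm behind it; z points along the fingers, y is the direction in which the jaws open and shut (so a half turn about z gives the same grasp; the last joint's range is limited). The gripper opens to 85 mm and grips with 20 to 120 N. Pads are 22 mm wide; open, the fingers measure 114 mm over their backs; the gripper's body (76 mm by 85 mm) begins 54 mm behind the grasp point. The pads swing forward as they close: fully open they stand 13 mm farther back than shut.
Start: joints at [-79.538, 19.091, 2.286, 83.961, -0.768, 76.965, -3.352], TCP at [0.181, 0.624, 0.231] pointing down, gripper open.
Joint ranges: [-147.57, 147.57], [-21.85, 119.76], [-74.77, 79.35], [14.55, 137.4], [-85.83, 265.84], [4.83, 119.75], [-152.11, 152.11]. Speed limits (degrees/s): [127.2, 127.2, 159.86, 159.86, 180, 180, 180].

## Interface

Orientations are given as [roll, pitch, yaw] about the fixed x, y, z axes, in that order (R = Rz(yaw) Ry(pitch) Rx(roll)).
In Python, from plant import readout, eyes, order gives the robot as it stands.
- The arm moves only by the tool apply_moves, never from a script. Its argument "motion" is a list of rows, each an object with "slide": the shift along the tool's x, y, z in mm, a list of three; "angular": the turn, a rotation vector about the tool's x, y, z in degrees, a list of three; "jaw": the finger opening in mm, from 0 to 85.4. In form: [{"slide": [dx, dy, dz], "angular": [ax, ay, az], "jaw": jaw}, ...]. A call has 1 to 8 rows; each row shifts and turns the commanded pose from where the row before left it, along the tool's axes as they then stand; what a row does not reach is not made up. A row lasts 1/12 s, in which the tool goes at most 41.7 mm and 7.16 degrees, less where a joint would pass 70% of its speed; a pose out of reach is approached as far as the arm can. A call is refused whole if a number of a shift passes 41.7 or a number of a turn 7.16, either way. A call with a gripper value outside its range is refused whole. The fingers move at their own pace and stop on an object; "newtons" is the grip in N (left out, the last holds). Time passes only in rows, so rows that do not move let the fingers close. It gives the time, the measured TCP pose, the force and the opening at its end, in the units of the state.
- readout.read_state(): the state, without advancing time (a new reading comes with each control period).
- eyes.camera(name): name is "scene" or "top"; returns a dict with "image" (400x640x3 uint8, red, green, blue), "fx", "fy", "cx", "cy" (pixels), "world_to_cam" (4x4, takes a point from world to camera coordinates). Camera axes: x right, y up, looking along -z (the intrinsics and any distortion apply to the point x, -y, -z); pixel columns grow to the right and rows downward; lengths in m; the calibration is good to about 2 mm. A picture is of the moment at which its call begins. There is no depth.
- order.sign_off(): hands the job in, once; it reports no verdict.
The state is a dict: "clock": time; "q": joint angles; "dq": joint speeds; "effort": joint torques, N m; "tool_pos": TCP position; "tool_rot": TCP orientation; "wrist_force": force on the tool from outside, world axes, zero at the start; "moment": the same for the moment, N m; "finger_gap": opening from 0.0 (shut) to 1.0 (fully open).
Only numpy, scipy, OpenCV 4.12 (cv2) and the standard library are available. Lean on these libraries where they do the work, as an engineer would, in place of code of your own. Each camera call takes 0.05 s, during which the arm holds its last target. There are 200 camera calls.

## Working session

There is one attempt and no reset: what is moved stays moved. The work goes in short steps, Python scripts to look and compute and a tool call to move; the robot and the scene stay as the last step left them, time stands still between calls to the robot, and variables do not carry over. Pictures are saved under pics/ and viewed, about 8 in all and at most 12, crops included, and the job is handed in when it is done.

Besides the shell and the picture viewer there is one more tool, called as a command line: name --argument value ..., lists and objects as JSON in quotes. apply_moves: Moves the arm, as the interface text tells. Its arguments: {"type":"object","properties":{"motion":{"type":"array"},"newtons":{"type":"number"}},"required":["motion"]}

```bash
mkdir -p pics
cat > h.py <<'E'
import numpy as np, cv2
from plant import readout, eyes, order
def cam(n):
    c=eyes.camera(n); return c
def save(c,f,crop=None,s=1):
    im=cv2.cvtColor(c["image"],cv2.COLOR_RGB2BGR)
    if crop: im=im[crop[1]:crop[3],crop[0]:crop[2]]
    cv2.imwrite("pics/"+f,cv2.resize(im,None,fx=s,fy=s,interpolation=cv2.INTER_CUBIC))
def ray(c,u,v):
    W=np.array(c["world_to_cam"]);R=W[:3,:3];t=W[:3,3]
    d=np.array([(u-c["cx"])/c["fx"],-(v-c["cy"])/c["fy"],-1.])
    return -R.T@t, R.T@d/np.linalg.norm(d)
def onz(c,u,v,z):
    o,d=ray(c,u,v); return o+d*(z-o[2])/d[2]
def tri(c1,p1,c2,p2):
    o1,d1=ray(c1,*p1);o2,d2=ray(c2,*p2)
    s=np.linalg.lstsq(np.c_[d1,-d2],o2-o1,rcond=None)[0]
    a=o1+d1*s[0];b=o2+d2*s[1]; return (a+b)/2,np.linalg.norm(a-b)
def proj(c,p):
    W=np.array(c["world_to_cam"]);q=W[:3,:3]@np.array(p)+W[:3,3]
    return c["cx"]+c["fx"]*q[0]/-q[2], c["cy"]-c["fy"]*q[1]/-q[2]
E
python3 - <<'E'
from h import *
for n in("scene","top"):
    c=cam(n); save(c,n+"1.png"); print(c.keys(),c["fx"],c["cx"],c["cy"],np.round(ray(c,320,200),3))
s=readout.read_state(); print(s)
E
```

```text
dict_keys(['image', 'fx', 'fy', 'cx', 'cy', 'world_to_cam']) 437.95537784642625 322.43194535267276 196.32553169814716 [[ 1.591 -0.385  0.85 ]
 [-0.766  0.352 -0.538]]
dict_keys(['image', 'fx', 'fy', 'cx', 'cy', 'world_to_cam']) 362.82929486343954 319.436628112416 197.69443832000437 [[ 0.395  0.112  1.329]
 [ 0.154 -0.006 -0.988]]
{'clock': 0.1, 'q': array([-79.53740499,  19.12811975,   2.28400704,  84.00563968,
        -0.7688654 ,  76.96656779,  -3.34967995]), 'dq': array([-0.02898824, -0.07480512, -0.0332578 , -0.12185137, -0.10301793,
        0.03181906,  0.04047271]), 'effort': array([ 5.68686723e-03, -6.60022402e+01,  1.37152568e+00, -4.06468070e+01,
        1.71564514e-02,  9.07745532e-03,  1.68396275e-05]), 'tool_pos': array([0.18065541, 0.62395619, 0.23050846]), 'tool_rot': array([-1.79915018e+02,  4.42435555e-03,  1.63855187e+02]), 'wrist_force': array([0.06907736, 0.92693029, 0.57095659]), 'moment': array([ 0.0319433 , -0.02640288,  0.05653242]), 'finger_gap': 1.0046087732793891}
```

View pics/scene1.png

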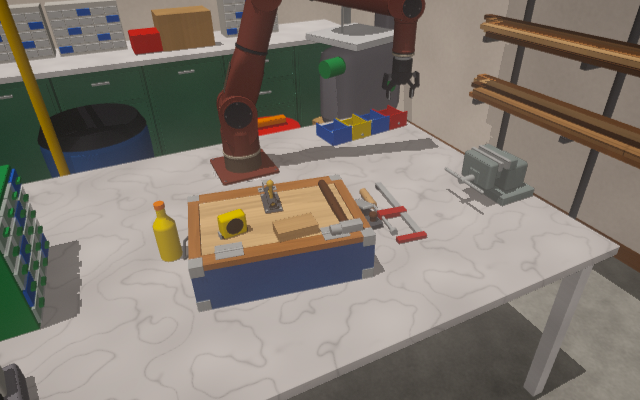

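View pics/top1.png

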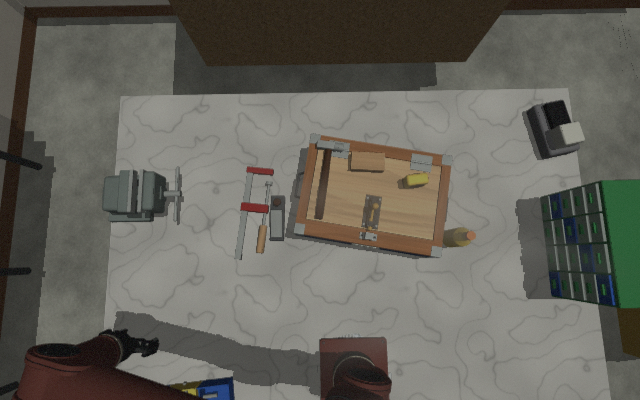

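Scene: chest in the middle, bolt near (270,195). Top: bolt at about (372,212), keeper at (369,237), chest turned slightly. I'll zoom in on both.

Run:
```python
from h import *
a=cam("scene");b=cam("top")
for c,f,(x0,y0,x1,y1) in((a,0,(235,165,305,225)),(b,1,(335,180,405,250))):
    im=cv2.cvtColor(c["image"],cv2.COLOR_RGB2BGR)[y0:y1,x0:x1]
    im=cv2.resize(im,(390,390*(y1-y0)//(x1-x0)),interpolation=cv2.INTER_NEAREST)
    im=cv2.copyMakeBorder(im,0,400-im.shape[0],0,10,cv2.BORDER_CONSTANT)
    out=im if f==0 else np.hstack([out,im])
cv2.imwrite("pics/z1.png",out)
for u,v in((313,137),(450,157),(437,254),(296,232)): print(np.round(onz(b,u,v,.15),3))
```

```text
[0.795 0.124 0.15 ]
[ 0.716 -0.335  0.15 ]
[ 0.396 -0.268  0.15 ]
[0.475 0.185 0.15 ]
```

View pics/z1.png

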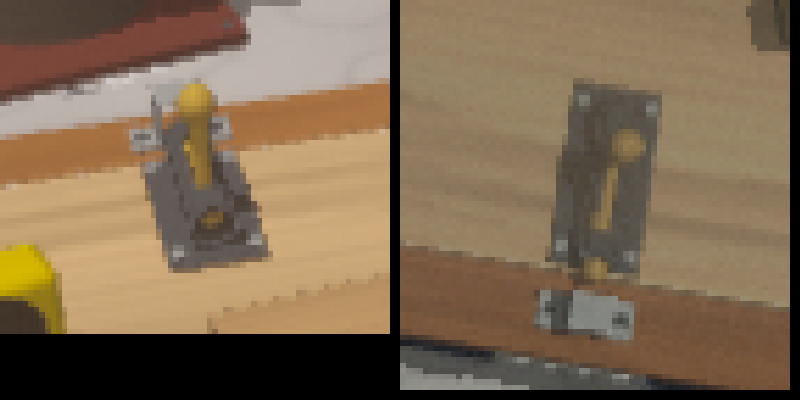

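Run:
```python
from h import *
a=cam("scene");b=cam("top")
def ball(c,u,v,r=12):
    im=c["image"][v-r:v+r,u-r:u+r]; h=cv2.cvtColor(im,cv2.COLOR_RGB2HSV)
    m=((h[...,1]>110)&(h[...,0]>14)&(h[...,0]<32)&(h[...,2]>90)).astype(np.uint8)
    print("\n".join("".join(".#"[k] for k in r) for r in m))
ball(a,270,186);ball(b,374,212)
k,e=tri(a,(270.2,183.0),b,(375.7,205.7));print("knob",k.round(4),e)
root=onz(b,371,220.5,.17);print("root?",root, onz(a,271.5,197.8,.17))
for yaw in (-10,-10.5): 
  x=np.array([np.cos(np.radians(yaw)),np.sin(np.radians(yaw)),0]);y=np.array([-x[1],x[0],0])
  cor=np.array([.395,.185]); print(x,y)
# corners in scene for check
for u,v in((188,195),(364,240),(200,268),(345,177)): print(onz(a,u,v,.15).round(3))
for p in (k,k-[0,0,.055]): print(proj(a,p),proj(b,p))
```

```text
........................
........................
........................
........................
........................
........................
...........###..........
.........######.........
.........######.........
........#######.........
.........#######........
.........######.........
.........#####..........
...........###..........
...........###..........
...........###..........
..........####..........
..........####.......###
..........####..........
...........####.........
.#.........####.........
...........####.........
...........####.........
............###.........
........................
........................
........................
........................
.............##.........
............####........
............###.........
.............###........
........................
........................
..........##............
..........##............
..........#.............
..........#.............
.........##.............
........................
..........#.............
.........##.............
.........##.............
........##..............
.........#..............
........................
........................
........................
knob [ 0.5475 -0.0635  0.2212] 0.005783827851089473
root? [ 0.50601737 -0.05726363  0.17      ] [ 0.54705615 -0.06065374  0.17      ]
[ 0.98480775 -0.17364818  0.        ] [0.17364818 0.98480775 0.        ]
[ 0.98325491 -0.18223553  0.        ] [0.18223553 0.98325491 0.        ]
[ 0.383 -0.273  0.15 ]
[0.821 0.092 0.15 ]
[ 0.736 -0.314  0.15 ]
[0.507 0.204 0.15 ]
(np.float64(269.1801510723305), np.float64(182.97184052218162)) (np.float64(374.7983826134517), np.float64(205.40463210032087))
(np.float64(270.7354225930274), np.float64(199.22307939984685)) (np.float64(372.2116363238112), np.float64(207.78155895894298))
```

```bash
cat >> h.py <<'E'
import json
from scipy.spatial.transform import Rotation as Ro
def plan(goal,turn,n,jaw,p=None,yaw=None):
    """rows of straight line to goal (world) with total turn about tool z, from measured pose"""
    s=readout.read_state()
    p0=np.array(s["tool_pos"] if p is None else p); R=Ro.from_euler("xyz",s["tool_rot"],degrees=True)
    if yaw is not None: R=Ro.from_euler("xyz",[180,0,yaw],degrees=True)
    q=p0.copy();rows=[]
    for i in range(n):
        t=p0+(np.array(goal)-p0)*(i+1)/n
        sl=np.round(R.inv().apply(t-q)*1000,1); q=q+R.apply(sl/1000)
        a=round(turn/n,2); R=R*Ro.from_rotvec([0,0,a],degrees=True)
        rows.append({"slide":sl.tolist(),"angular":[0,0,a],"jaw":jaw})
    for i in range(0,n,8): print(json.dumps(rows[i:i+8]))
    print("end",q.round(4),R.as_euler("xyz",degrees=True).round(2))
E
python3 -c "
from h import *
plan([.5475,-.0635,.32],83.9,24,60)"
```

```text
[{"slide": [-22.6, -23.3, -3.7], "angular": [0, 0, 3.5], "jaw": 60}, {"slide": [-24.1, -21.8, -3.7], "angular": [0, 0, 3.5], "jaw": 60}, {"slide": [-25.3, -20.4, -3.7], "angular": [0, 0, 3.5], "jaw": 60}, {"slide": [-26.5, -18.7, -3.7], "angular": [0, 0, 3.5], "jaw": 60}, {"slide": [-27.6, -17.1, -3.7], "angular": [0, 0, 3.5], "jaw": 60}, {"slide": [-28.6, -15.4, -3.7], "angular": [0, 0, 3.5], "jaw": 60}, {"slide": [-29.5, -13.6, -3.7], "angular": [0, 0, 3.5], "jaw": 60}, {"slide": [-30.3, -11.8, -3.6], "angular": [0, 0, 3.5], "jaw": 60}]
[{"slide": [-30.9, -9.9, -3.7], "angular": [0, 0, 3.5], "jaw": 60}, {"slide": [-31.5, -8.1, -3.7], "angular": [0, 0, 3.5], "jaw": 60}, {"slide": [-31.9, -6.0, -3.7], "angular": [0, 0, 3.5], "jaw": 60}, {"slide": [-32.2, -4.2, -3.7], "angular": [0, 0, 3.5], "jaw": 60}, {"slide": [-32.4, -2.1, -3.7], "angular": [0, 0, 3.5], "jaw": 60}, {"slide": [-32.5, -0.2, -3.7], "angular": [0, 0, 3.5], "jaw": 60}, {"slide": [-32.4, 1.9, -3.7], "angular": [0, 0, 3.5], "jaw": 60}, {"slide": [-32.2, 3.8, -3.7], "angular": [0, 0, 3.5], "jaw": 60}]
[{"slide": [-32.0, 5.7, -3.7], "angular": [0, 0, 3.5], "jaw": 60}, {"slide": [-31.5, 7.7, -3.7], "angular": [0, 0, 3.5], "jaw": 60}, {"slide": [-31.1, 9.6, -3.7], "angular": [0, 0, 3.5], "jaw": 60}, {"slide": [-30.3, 11.5, -3.7], "angular": [0, 0, 3.5], "jaw": 60}, {"slide": [-29.7, 13.3, -3.7], "angular": [0, 0, 3.5], "jaw": 60}, {"slide": [-28.7, 15.1, -3.7], "angular": [0, 0, 3.5], "jaw": 60}, {"slide": [-27.8, 16.9, -3.7], "angular": [0, 0, 3.5], "jaw": 60}, {"slide": [-26.7, 18.5, -3.6], "angular": [0, 0, 3.5], "jaw": 60}]
end [ 0.5475 -0.0635  0.32  ] [-1.800e+02  3.000e-02  7.985e+01]
```

apply_moves --motion '[{"slide":[-23,-23,-5],"angular":[0,0,3.5],"jaw":60},{"slide":[-24,-22,-5],"angular":[0,0,3.5],"jaw":60},{"slide":[-25,-20,-5],"angular":[0,0,3.5],"jaw":60},{"slide":[-26,-19,-5],"angular":[0,0,3.5],"jaw":60},{"slide":[-28,-17,-5],"angular":[0,0,3.5],"jaw":60},{"slide":[-29,-15,-5],"angular":[0,0,3.5],"jaw":60},{"slide":[-29,-14,-5],"angular":[0,0,3.5],"jaw":60},{"slide":[-30,-12,-5],"angular":[0,0,3.5],"jaw":60}]'

```text
clock: 0.97
tool_pos: [0.3031, 0.394, 0.2716]
tool_rot: [180.0, -0.0, 135.7]
wrist_force: [0.8, -0.0, 0.1]
finger_gap: 0.702
```

apply_moves --motion '[{"slide":[-31,-10,-5],"angular":[0,0,3.5],"jaw":60},{"slide":[-31,-8,-5],"angular":[0,0,3.5],"jaw":60},{"slide":[-32,-6,-5],"angular":[0,0,3.5],"jaw":60},{"slide":[-32,-4,-5],"angular":[0,0,3.5],"jaw":60},{"slide":[-32,-2,-5],"angular":[0,0,3.5],"jaw":60},{"slide":[-32,0,-5],"angular":[0,0,3.5],"jaw":60},{"slide":[-32,2,-5],"angular":[0,0,3.5],"jaw":60},{"slide":[-32,4,-5],"angular":[0,0,3.5],"jaw":60}]'

```text
clock: 1.63
tool_pos: [0.425, 0.1669, 0.3118]
tool_rot: [180.0, -0.0, 107.7]
wrist_force: [1.3, 0.4, 1.0]
finger_gap: 0.706
```

apply_moves --motion '[{"slide":[-32,6,0],"angular":[0,0,3.5],"jaw":60},{"slide":[-31,8,0],"angular":[0,0,3.5],"jaw":60},{"slide":[-31,10,0],"angular":[0,0,3.5],"jaw":60},{"slide":[-30,11,0],"angular":[0,0,3.5],"jaw":60},{"slide":[-30,13,0],"angular":[0,0,3.5],"jaw":60},{"slide":[-29,15,0],"angular":[0,0,3.5],"jaw":60},{"slide":[-28,17,0],"angular":[0,0,3.5],"jaw":60},{"slide":[0,0,0],"angular":[0,0,3.5],"jaw":60}]'

```text
clock: 2.3
tool_pos: [0.5328, -0.0386, 0.3116]
tool_rot: [179.9, 0.1, 79.3]
wrist_force: [0.4, -0.4, 0.0]
finger_gap: 0.702
```

apply_moves --motion '[{"slide":[-11,10,20],"angular":[0,0,0],"jaw":60},{"slide":[-11,9,30],"angular":[0,0,0],"jaw":60},{"slide":[0,0,0],"angular":[0,0,-0.7],"jaw":60}]'

```text
clock: 2.55
tool_pos: [0.5448, -0.0593, 0.2569]
tool_rot: [-179.7, 0.2, 80.4]
wrist_force: [-2.2, -0.5, -1.3]
finger_gap: 0.704
```

Run:
```python
from h import *
a=cam("scene");b=cam("top")
for c,f,(x0,y0,x1,y1) in((a,0,(235,150,305,220)),(b,1,(340,170,410,240))):
    im=cv2.cvtColor(c["image"],cv2.COLOR_RGB2BGR)[y0:y1,x0:x1]
    im=cv2.resize(im,(390,390),interpolation=cv2.INTER_NEAREST)
    im=cv2.copyMakeBorder(im,0,0,0,10,cv2.BORDER_CONSTANT)
    out=im if f==0 else np.hstack([out,im])
cv2.imwrite("pics/z2.png",out)
s=readout.read_state();print(s["tool_pos"],s["tool_rot"])
print(proj(a,s["tool_pos"]),proj(b,s["tool_pos"]))
```

```text
[ 0.54575963 -0.05729233  0.26085413] [-1.79894023e+02  5.45161630e-02  8.05110021e+01]
(np.float64(269.89078901352906), np.float64(170.00634540084465)) (np.float64(374.7620977986619), np.float64(204.17031024422636))
```

View pics/z2.png

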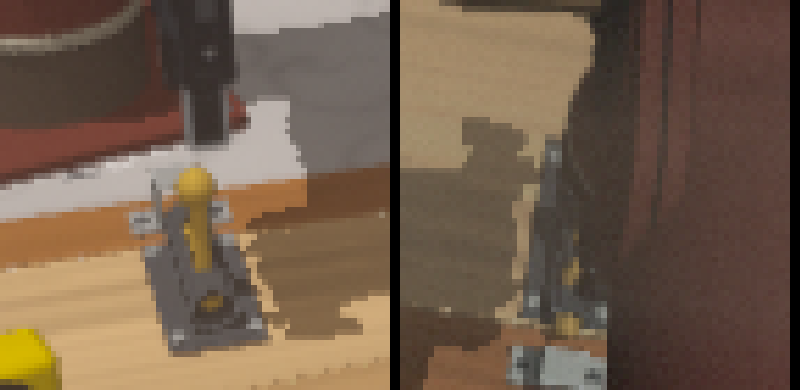

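Ball at zoomed (195,185); the near finger is about 3 mm too far in +y, otherwise aligned. Now descend and grip.

apply_moves --motion '[{"slide":[-3.5,2,0],"angular":[0,0,0],"jaw":60},{"slide":[0,0,18],"angular":[0,0,0],"jaw":60},{"slide":[0,0,17],"angular":[0,0,0],"jaw":60},{"slide":[0,0,17],"angular":[0,0,0],"jaw":60},{"slide":[0,0,0],"angular":[0,0,0],"jaw":60},{"slide":[0,0,0],"angular":[0,0,0],"jaw":60}]'

```text
clock: 3.15
tool_pos: [0.5479, -0.0603, 0.2103]
tool_rot: [180.0, -0.0, 80.6]
wrist_force: [-0.2, -0.3, 0.2]
finger_gap: 0.704
```

apply_moves --motion '[{"slide":[0,0,0],"angular":[0,0,0],"jaw":30},{"slide":[0,0,0],"angular":[0,0,0],"jaw":30},{"slide":[0,0,0],"angular":[0,0,0],"jaw":30},{"slide":[0,0,0],"angular":[0,0,0],"jaw":30},{"slide":[0,0,0],"angular":[0,0,0],"jaw":30}]' --newtons 25

```text
clock: 3.57
tool_pos: [0.548, -0.0608, 0.2098]
tool_rot: [180.0, -0.0, 80.6]
wrist_force: [-0.5, -0.2, -0.4]
finger_gap: 0.348
```

Run:
```python
from h import *
a=cam("scene")
im=cv2.cvtColor(a["image"],cv2.COLOR_RGB2BGR)[150:220,235:305]
cv2.imwrite("pics/z3.png",cv2.resize(im,(420,420),interpolation=cv2.INTER_NEAREST))
s=readout.read_state();print(s["tool_pos"],s["tool_rot"],s["wrist_force"],s["finger_gap"])
```

```text
[ 0.54787096 -0.06074108  0.20962631] [ 1.79978988e+02 -9.33119975e-03  8.05533166e+01] [-0.15136551  0.11706379 -0.42419962] 0.3537990134316491
```

View pics/z3.png

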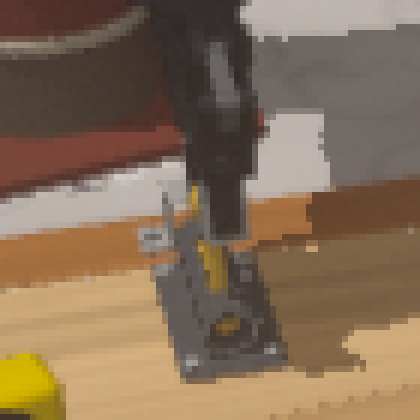

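The ball shows left of the finger (finger centre col 226 vs ball 210 in the 6x crop), so shift about 4 mm towards −y, then grip.

apply_moves --motion '[{"slide":[-4,0,0],"angular":[0,0,0],"jaw":30},{"slide":[0,0,1],"angular":[0,0,0],"jaw":26},{"slide":[0,0,0],"angular":[0,0,0],"jaw":22},{"slide":[0,0,0],"angular":[0,0,0],"jaw":18},{"slide":[0,0,0],"angular":[0,0,0],"jaw":15},{"slide":[0,0,0],"angular":[0,0,0],"jaw":15},{"slide":[0,0,0],"angular":[0,0,0],"jaw":15}]'

```text
clock: 4.2
tool_pos: [0.5469, -0.0648, 0.2083]
tool_rot: [-180.0, 0.0, 80.5]
wrist_force: [-3.2, -0.4, 2.3]
finger_gap: 0.221
```

apply_moves --motion '[{"slide":[0.1,-6,0],"angular":[0,0,0],"jaw":15},{"slide":[0.1,-6,0],"angular":[0,0,0],"jaw":15},{"slide":[0.1,-6,0],"angular":[0,0,0],"jaw":15},{"slide":[0,0,0],"angular":[0,0,0],"jaw":15}]'

```text
clock: 4.53
tool_pos: [0.5282, -0.0612, 0.2083]
tool_rot: [-180.0, -0.0, 80.6]
wrist_force: [-0.5, -0.4, -0.0]
finger_gap: 0.22
```

Run:
```python
from h import *
a=cam("scene")
im=cv2.cvtColor(a["image"],cv2.COLOR_RGB2BGR)[150:220,235:305]
cv2.imwrite("pics/z4.png",cv2.resize(im,(420,420),interpolation=cv2.INTER_NEAREST))
s=readout.read_state();print(s["tool_pos"],s["tool_rot"],s["wrist_force"],s["finger_gap"])
```

```text
[ 0.52830622 -0.06114523  0.20830771] [-1.79939466e+02 -4.61110611e-02  8.05797261e+01] [-2.57266299 -0.87597242  2.07990811] 0.21868918259112513
```

View pics/z4.png

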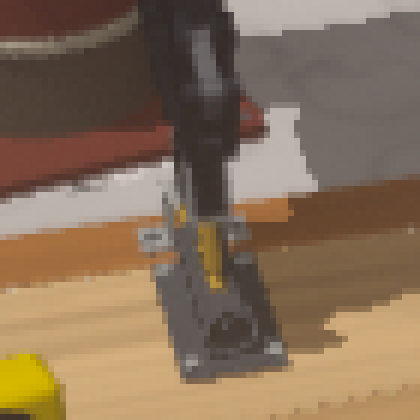

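The brass bolt end vanished from the rear opening at (230,322), so the bolt is moving with the grip. Continue.

apply_moves --motion '[{"slide":[0.1,-6,0],"angular":[0,0,0],"jaw":15},{"slide":[0.1,-6,0],"angular":[0,0,0],"jaw":15},{"slide":[0.1,-6,0],"angular":[0,0,0],"jaw":15},{"slide":[0,-4,0],"angular":[0,0,0],"jaw":15},{"slide":[0,0,0],"angular":[0,0,0],"jaw":15}]'

```text
clock: 5.0
tool_pos: [0.5089, -0.0577, 0.2087]
tool_rot: [179.7, -0.0, 80.6]
wrist_force: [12.8, -1.2, -7.6]
finger_gap: 0.218
```

apply_moves --motion '[{"slide":[0,-3,0],"angular":[0,0,0],"jaw":15},{"slide":[0,0,0],"angular":[0,0,0],"jaw":15}]'

```text
clock: 5.17
tool_pos: [0.508, -0.0577, 0.209]
tool_rot: [179.5, 0.0, 80.5]
wrist_force: [23.6, -4.6, -15.3]
finger_gap: 0.227
```

apply_moves --motion '[{"slide":[0,-3,0],"angular":[0,0,0],"jaw":15},{"slide":[0,0,0],"angular":[0,0,0],"jaw":15}]'

```text
clock: 5.33
tool_pos: [0.5072, -0.0576, 0.2094]
tool_rot: [179.2, 0.0, 80.5]
wrist_force: [35.0, -6.9, -22.9]
finger_gap: 0.223
```

apply_moves --motion '[{"slide":[0,3,0],"angular":[0,0,0],"jaw":15},{"slide":[0,2,0],"angular":[0,0,0],"jaw":15},{"slide":[0,0,0],"angular":[0,0,0],"jaw":15}]'

```text
clock: 5.58
tool_pos: [0.5086, -0.0579, 0.2089]
tool_rot: [179.7, 0.0, 80.5]
wrist_force: [13.9, -1.7, -6.3]
finger_gap: 0.225
```

Run:
```python
from h import *
a=cam("scene");b=cam("top")
for c,f,(x0,y0,x1,y1) in((a,0,(235,150,305,220)),(b,1,(340,190,410,260))):
    im=cv2.cvtColor(c["image"],cv2.COLOR_RGB2BGR)[y0:y1,x0:x1]
    im=cv2.resize(im,(390,390),interpolation=cv2.INTER_NEAREST)
    im=cv2.copyMakeBorder(im,0,0,0,10,cv2.BORDER_CONSTANT)
    out=im if f==0 else np.hstack([out,im])
cv2.imwrite("pics/z5.png",out)
s=readout.read_state();print(s["tool_pos"],s["tool_rot"],s["wrist_force"],s["finger_gap"])
```

```text
[ 0.50858996 -0.05785466  0.20890039] [1.79711861e+02 1.97597820e-02 8.05407210e+01] [13.68001968 -1.97912139 -6.49534424] 0.22263254080807537
```

View pics/z5.png

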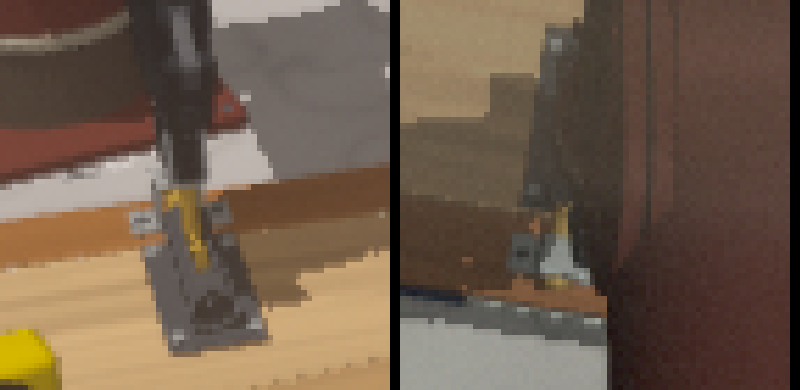

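Top view shows the brass tip through the keeper at (555,280): home, with an axial stop force. Start the turn.

apply_moves --motion '[{"slide":[5.5,0.7,0.3],"angular":[0,0,0],"jaw":15},{"slide":[5.4,0.5,0.8],"angular":[0,0,0],"jaw":15},{"slide":[5.3,0,1.4],"angular":[0,0,0],"jaw":15},{"slide":[5.2,0,1.8],"angular":[0,0,0],"jaw":15},{"slide":[0,0,0],"angular":[0,0,0],"jaw":15}]'

```text
clock: 6.1
tool_pos: [0.5132, -0.0362, 0.2049]
tool_rot: [179.7, 0.0, 80.6]
wrist_force: [8.9, -0.7, -0.4]
finger_gap: 0.221
```

apply_moves --motion '[{"slide":[4.9,0,2.4],"angular":[0,0,0],"jaw":15},{"slide":[4.7,0,2.9],"angular":[0,0,0],"jaw":15},{"slide":[4.3,0,3.4],"angular":[0,0,0],"jaw":15},{"slide":[4.1,0,3.7],"angular":[0,0,0],"jaw":15},{"slide":[0,0,0],"angular":[0,0,0],"jaw":15}]'

```text
clock: 6.52
tool_pos: [0.5165, -0.0179, 0.1928]
tool_rot: [179.7, -0.1, 80.6]
wrist_force: [9.8, 0.1, 2.6]
finger_gap: 0.224
```

apply_moves --motion '[{"slide":[3.6,0,4.1],"angular":[0,0,0],"jaw":15},{"slide":[3.2,0,4.5],"angular":[0,0,0],"jaw":15},{"slide":[2.7,0,4.8],"angular":[0,0,0],"jaw":15},{"slide":[2.3,0,5],"angular":[0,0,0],"jaw":15},{"slide":[0,0,0],"angular":[0,0,0],"jaw":15}]'

```text
clock: 6.93
tool_pos: [0.5188, -0.006, 0.1743]
tool_rot: [179.7, -0.1, 80.6]
wrist_force: [11.0, 1.8, 2.5]
finger_gap: 0.22
```

apply_moves --motion '[{"slide":[1.7,0,5.2],"angular":[0,0,0],"jaw":15},{"slide":[1.2,0,5.4],"angular":[0,0,0],"jaw":15},{"slide":[0,0,0],"angular":[0,0,0],"jaw":15}]'

```text
clock: 7.18
tool_pos: [0.5194, -0.0032, 0.1638]
tool_rot: [179.6, -0.1, 80.6]
wrist_force: [10.4, 3.0, 2.2]
finger_gap: 0.219
```

apply_moves --motion '[{"slide":[0,0,2.5],"angular":[0,0,0],"jaw":15},{"slide":[0,0,0],"angular":[0,0,0],"jaw":15}]'

```text
clock: 7.35
tool_pos: [0.5196, -0.003, 0.1618]
tool_rot: [179.6, -0.1, 80.6]
wrist_force: [11.0, 3.8, 2.0]
finger_gap: 0.221
```

apply_moves --motion '[{"slide":[0,0,2.5],"angular":[0,0,0],"jaw":15},{"slide":[0,0,0],"angular":[0,0,0],"jaw":15}]'

```text
clock: 7.52
tool_pos: [0.5195, -0.0032, 0.1592]
tool_rot: [179.6, -0.1, 80.6]
wrist_force: [11.6, 2.8, 2.1]
finger_gap: 0.222
```

apply_moves --motion '[{"slide":[0,0,2],"angular":[0,0,0],"jaw":15},{"slide":[0,0,0],"angular":[0,0,0],"jaw":15}]'

```text
clock: 7.68
tool_pos: [0.5195, -0.003, 0.1573]
tool_rot: [179.6, -0.1, 80.6]
wrist_force: [10.7, 2.5, 1.7]
finger_gap: 0.218
```

Run:
```python
from h import *
a=cam("scene");b=cam("top")
for c,f,(x0,y0,x1,y1) in((a,0,(245,160,315,230)),(b,1,(330,190,400,260))):
    im=cv2.cvtColor(c["image"],cv2.COLOR_RGB2BGR)[y0:y1,x0:x1]
    im=cv2.resize(im,(390,390),interpolation=cv2.INTER_NEAREST)
    im=cv2.copyMakeBorder(im,0,0,0,10,cv2.BORDER_CONSTANT)
    out=im if f==0 else np.hstack([out,im])
cv2.imwrite("pics/z6.png",out)
s=readout.read_state();print(s["tool_pos"],s["tool_rot"],s["wrist_force"],s["finger_gap"])
```

```text
[ 0.51943346 -0.00299848  0.15730269] [ 1.79646683e+02 -1.41593274e-01  8.06120504e+01] [11.41749956  3.9155784   1.64919192] 0.2185580913947412
```

View pics/z6.png

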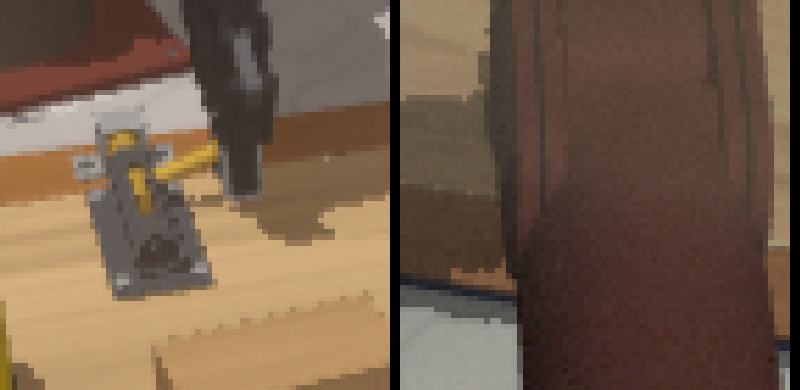

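Run:
```python
from h import *
a=cam("scene")
x=np.array([.983,-.182,0]);y=np.array([.182,.983,0])
c0=np.array([.5086,-.0579,.167])
for th in (50,60,65,70,75,80):
    t=np.radians(th);d=y*np.sin(t)+np.array([0,0,np.cos(t)])
    P=[((np.array(proj(a,c0+d*r))-[245,160])*390/70).round(0) for r in(.013,.035,.055)]
    print(th,P,"slope",((P[1]-P[0])[1]/(P[1]-P[0])[0]).round(2))
im=a["image"];h=cv2.cvtColor(im,cv2.COLOR_RGB2HSV)
m=((h[...,1]>120)&(h[...,0]>18)&(h[...,0]<32)&(h[...,2]>60))[183:198,265:290]
print("\n".join("".join(".#"[int(k)] for k in r) for r in m))
```

```text
50 [array([145., 164.]), array([174., 137.]), array([201., 112.])] slope -0.93
60 [array([148., 167.]), array([182., 144.]), array([212., 123.])] slope -0.68
65 [array([149., 168.]), array([184., 148.]), array([217., 129.])] slope -0.57
70 [array([150., 170.]), array([187., 152.]), array([221., 136.])] slope -0.49
75 [array([151., 171.]), array([189., 156.]), array([224., 143.])] slope -0.39
80 [array([151., 173.]), array([191., 161.]), array([226., 150.])] slope -0.3
.........................
####.....................
####..............#......
#...............###......
..............#####......
...........########......
..........######.........
...###.#######...........
...###..####.............
...###...#...............
....##...................
....###..................
.....##..................
.....##..................
.....##..................
```

The shank slopes −0.5 in the image, which is about 70°, and the pads have slid down past the ball. Release, rise, and press the ball down from above with shut fingers.

apply_moves --motion '[{"slide":[0,0,0],"angular":[0,0,0],"jaw":35},{"slide":[0,0,0],"angular":[0,0,0],"jaw":40},{"slide":[0,0,0],"angular":[0,0,0],"jaw":40},{"slide":[0,0,-20],"angular":[0,0,0],"jaw":40},{"slide":[0,0,-20],"angular":[0,0,0],"jaw":40},{"slide":[0,0,-20],"angular":[0,0,0],"jaw":40},{"slide":[-4,0,0],"angular":[0,0,0],"jaw":0},{"slide":[0,0,0],"angular":[0,0,0],"jaw":0}]'

```text
clock: 8.5
tool_pos: [0.5161, -0.0089, 0.2162]
tool_rot: [180.0, -0.0, 80.5]
wrist_force: [-0.7, -0.3, -0.2]
finger_gap: 0.195
```

apply_moves --motion '[{"slide":[0,0,0],"angular":[0,0,0],"jaw":0},{"slide":[0,0,0],"angular":[0,0,0],"jaw":0},{"slide":[0,0,0],"angular":[0,0,0],"jaw":0},{"slide":[0,0,0],"angular":[0,0,0],"jaw":0}]'

```text
clock: 8.83
tool_pos: [0.5157, -0.0081, 0.215]
tool_rot: [-179.9, 0.0, 80.6]
wrist_force: [0.5, 0.2, 0.5]
finger_gap: 0.001
```

Run:
```python
from h import *
a=cam("scene")
im=cv2.cvtColor(a["image"],cv2.COLOR_RGB2BGR)[150:220,245:315]
cv2.imwrite("pics/z7.png",cv2.resize(im,(420,420),interpolation=cv2.INTER_NEAREST))
s=readout.read_state();print(s["tool_pos"],s["tool_rot"],s["wrist_force"],s["finger_gap"])
```

```text
[ 0.51583055 -0.00810528  0.21508823] [-1.79947170e+02  3.09701931e-02  8.05556588e+01] [ 0.35465304 -0.53010073 -0.45323266] -0.0017509899336894002
```

View pics/z7.png

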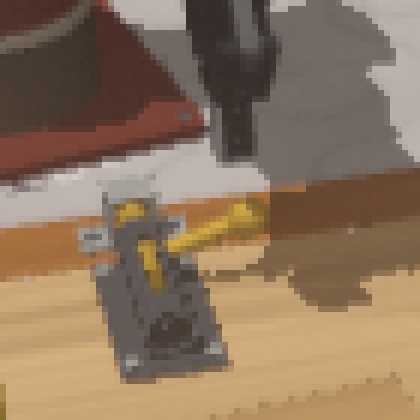

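apply_moves --motion '[{"slide":[0.5,0,8],"angular":[0,0,0],"jaw":0},{"slide":[0,0,8],"angular":[0,0,0],"jaw":0},{"slide":[0,0,5],"angular":[0,0,0],"jaw":0},{"slide":[0,0,0],"angular":[0,0,0],"jaw":0}]'

```text
clock: 9.22
tool_pos: [0.5154, -0.0076, 0.193]
tool_rot: [-179.9, 0.1, 80.6]
wrist_force: [-0.5, -0.1, 0.2]
finger_gap: -0.001
```

apply_moves --motion '[{"slide":[0,0,3],"angular":[0,0,0],"jaw":0},{"slide":[0,0,3],"angular":[0,0,0],"jaw":0},{"slide":[0,0,0],"angular":[0,0,0],"jaw":0}]'

```text
clock: 9.47
tool_pos: [0.5162, -0.0076, 0.1882]
tool_rot: [-180.0, 0.0, 80.6]
wrist_force: [0.3, 0.1, -0.4]
finger_gap: -0.002
```

apply_moves --motion '[{"slide":[0,0,3],"angular":[0,0,0],"jaw":0},{"slide":[0,0,0],"angular":[0,0,0],"jaw":0}]'

```text
clock: 9.63
tool_pos: [0.5167, -0.0075, 0.1861]
tool_rot: [179.9, -0.0, 80.6]
wrist_force: [-2.4, 1.1, 6.8]
finger_gap: -0.003
```

apply_moves --motion '[{"slide":[0,0,2],"angular":[0,0,0],"jaw":0},{"slide":[0,0,0],"angular":[0,0,0],"jaw":0}]'

```text
clock: 9.8
tool_pos: [0.5176, -0.0075, 0.1853]
tool_rot: [179.8, -0.1, 80.6]
wrist_force: [-2.4, 0.5, 15.0]
finger_gap: -0.003
```

apply_moves --motion '[{"slide":[0,0,2],"angular":[0,0,0],"jaw":0},{"slide":[0,0,0],"angular":[0,0,0],"jaw":0}]'

```text
clock: 9.97
tool_pos: [0.5182, -0.0075, 0.1844]
tool_rot: [179.8, -0.1, 80.6]
wrist_force: [-6.2, 0.8, 26.0]
finger_gap: -0.001
```

Rigid stop: 26 N, far above the 1.5 N needed to turn the handle, with the ball top at about 0.186 m (80° predicts 0.187). Retreat and check.

apply_moves --motion '[{"slide":[0,0,-8],"angular":[0,0,0],"jaw":0},{"slide":[0,0,-30],"angular":[0,0,0],"jaw":0},{"slide":[0,0,-35],"angular":[0,0,0],"jaw":0},{"slide":[30,0,-35],"angular":[0,0,0],"jaw":0},{"slide":[40,0,-20],"angular":[0,0,0],"jaw":0},{"slide":[40,0,0],"angular":[0,0,0],"jaw":0},{"slide":[40,0,0],"angular":[0,0,0],"jaw":0},{"slide":[40,0,0],"angular":[0,0,0],"jaw":0}]'

```text
clock: 10.63
tool_pos: [0.5467, 0.176, 0.3054]
tool_rot: [180.0, -0.1, 80.5]
wrist_force: [0.7, -0.2, 0.8]
finger_gap: -0.002
```

apply_moves --motion '[{"slide":[30,-10,0],"angular":[0,0,0],"jaw":0},{"slide":[25,-10,0],"angular":[0,0,0],"jaw":0},{"slide":[0,0,0],"angular":[0,0,0],"jaw":0}]'

```text
clock: 10.88
tool_pos: [0.5336, 0.2388, 0.3037]
tool_rot: [-179.9, -0.0, 81.0]
wrist_force: [-1.0, 1.4, 0.2]
finger_gap: -0.0
```

Run:
```python
from h import *
a=cam("scene");b=cam("top")
for c,f,(x0,y0,x1,y1) in((a,0,(235,160,305,230)),(b,1,(335,185,405,255))):
    im=cv2.cvtColor(c["image"],cv2.COLOR_RGB2BGR)[y0:y1,x0:x1]
    im=cv2.resize(im,(390,390),interpolation=cv2.INTER_NEAREST)
    im=cv2.copyMakeBorder(im,0,0,0,10,cv2.BORDER_CONSTANT)
    out=im if f==0 else np.hstack([out,im])
cv2.imwrite("pics/z8.png",out)
s=readout.read_state();print(s["clock"],s["tool_pos"],s["wrist_force"])
```

```text
10.9833 [0.5354215  0.23277701 0.30436573] [ 0.28305954 -1.24979423 -0.24291812]
```

View pics/z8.png

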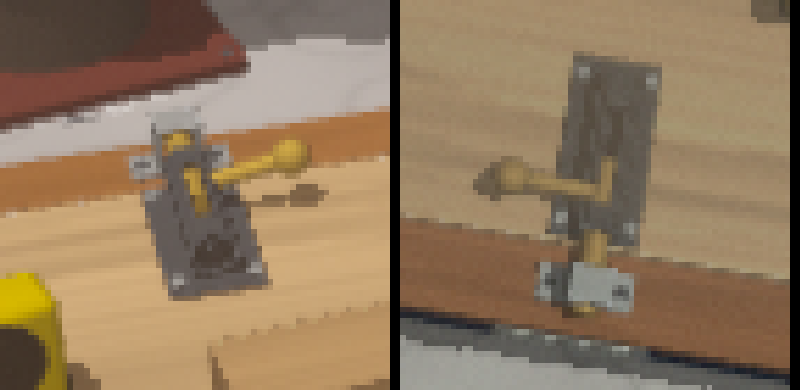

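The bolt runs through the keeper (top view, tip at 585,308). The handle lies down to +y, with a shank slope of −0.31 in the scene view, which matches 80°. The lid is shut and the surroundings look unmoved, so I'm handing in.

```bash
python3 -c "
from plant import order; print(order.sign_off())"
```

```text
the job is handed in; nothing more can be done
None
```

The bolt is home in its keeper, the handle is turned down into the locking notch, and the job is handed in at about 11 s on the robot's clock.

- **Bolt:** I gripped the brass ball and slid it about 40 mm along the slot until it met a firm stop, which I pushed on up to about 35 N. That is less than the stated 45 mm. However, the top camera shows the bolt's tip through the keeper, and the handle then turned, which it can only do when the bolt is home.
- **Handle:** On the first swing the pads slipped on the ball and the handle stopped at about 70–76°. I let go and pressed the ball down from above with shut fingers until it hit a rigid stop at 26 N. The ball's top was then about 186 mm above the bench, against 187 mm expected at full turn. In the last picture the handle's slope matches 80°, which is the 1.4 rad end stop.
- **Surroundings:** The lid looks shut. The last pictures were close crops around the bolt, where nothing looked moved. I took no final wide picture, so I did not check the plane, glue, hammer and clamp by image, but the arm went near none of them.

The arm finished clear of everything with its gripper shut.

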